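# Clear the jug off the plaster tub and snap its lid home

## Robot

A 6-joint arm with a two-finger parallel gripper is mounted at the origin on the work surface. World frame = base frame: x ahead of the robot, y to its left, z up, the work surface at z = 0. Lengths are in m, angles in rad, forces in N, time in s.
With the tool pointing down it reaches from about 0.35 to 0.975 m from the base axis. Payload 4.9 kg.
Tool frame: the origin (TCP) lies at the very end of the fingers, on their centre line; the grasp point (between the pads) lies 19 mm behind it; z points along the fingers, y is the line along which they close (so a half turn about z gives the same grasp; the last joint's range is limited). The gripper opens to 85 mm and grips with 20 to 120 N. Pads are 22 mm wide; open, the fingers measure 114 mm over their backs; the gripper's body (76 mm by 85 mm) begins 54 mm behind the grasp point. The pads swing forward as they close: fully open they stand 13 mm farther back than shut.
Start: joints at [-1.329, 0.053, 1.613, -0, 1.476, -0.119], TCP at [0.221, -0.585, 0.231] pointing down, gripper open.
Joint ranges: [-3.01, 3.01], [-1.01, 2.22], [0.06, 2.58], [-1.02, 4.17], [0.09, 2.62], [-3.14, 3.14]. Speed limits (rad/s): [2.57, 2.57, 3.14, 3.14, 3.14, 3.14].

## Interface

Orientations are given as a unit quaternion [w, x, y, z].
In Python, from plant import state, optics, ticket, nets gives the robot as it stands. The module is installed in compiled form; this text tells all that it offers.
- The arm moves only by the shell command python3 -m inch 'ROWS' [OPENING]. ROWS is JSON, a list of rows, each an object of numbers: "dx", "dy", "dz": the shift along the tool's x, y, z as a fraction of full scale; "rx", "ry", "rz": the turn, a rotation vector about the tool's x, y, z as a fraction of full scale. In form: [{"dx": .., "dy": .., "dz": .., "rx": .., "ry": .., "rz": ..}, ...]. A call has 1 to 5 rows; each row is the pose to reach, as a shift and turn from the pose commanded when the call began, along the tool's axes at that moment; what a row does not reach only later rows make up. Full scale, the value 1, is 0.8 m for a shift and 1.5 rad for a turn. A row lasts 1/10 s, in which the tool goes at most 50 mm and 8.59 degrees, less where a joint would pass 70% of its speed; a pose out of reach is approached as far as the arm can. A call with a number of a shift or a turn outside -1 to 1 is refused whole. A call with a gripper value outside its range is refused whole. OPENING is the opening, from -1 (shut) to 1 (fully open), set as the call begins (- or left out, the last holds). The fingers move at their own pace and stop on an object; the grip force is fixed at half the most. Time passes only in rows, so rows that repeat a pose let the fingers close. It gives the time, the measured TCP pose, the force, the opening and the grip force at its end, in the units of the state.
- state(): the state, without advancing time (a new reading comes with each control period).
- optics.grab_frame(name): name is "side" or "top" or "wrist"; returns the picture (400x640x3 uint8, red, green, blue); there is no depth.
- optics.camera_info(name): a dict with "fx", "fy", "cx", "cy" (pixels), "R" (3x3) and "t" (3): a world point X has camera coordinates R X + t. Camera axes: x right, y down, z forward; pixel columns grow to the right and rows downward; lengths in m; the calibration is good to about 2 mm. A picture is of the moment at which its call begins: read the wrist's pose just before it. camera_info takes no time and is no camera call; for the wrist camera it gives the pose at the moment of the call.
- ticket.job_done(): hands the job in; it is judged then, once.
Trained networks look in the newest picture that a camera, given by its name, has taken for a name from the list of things; names that differ only in an ending like _2 or _b are one class to them, and where a whole thing is asked for, a point or a joint stands for the part that bears it (a point fixed in the world has none). Each returns a list of dicts, best first, with "confidence" (0 to 1); they miss things now and then, are a little off and sometimes report something else, mostly with a low value. They report only what shows in the picture. A call takes as long as a camera call. They do not tell look-alikes from the thing itself.
- nets.boxes_of(camera, name): "bbox" ([centre column, centre row, width, height] in pixels, round what is visible of it).
- nets.outline_of(camera, name): "pixels" (400x640 bool, what is visible of it) and "bbox" ([centre column, centre row, width, height] in pixels, round what is visible of it).
The state is a dict: "time": time; "joint_pos": joint angles; "joint_vel": joint speeds; "joint_efforts": joint torques, N m; "tool_pos": TCP position; "tool_rot": TCP orientation; "contact_force": force on the tool from outside, world axes, zero at the start; "ft_torque": the same for the moment, N m; "gripper_width": opening from 0.0 (shut) to 1.0 (fully open); "grasp_force": force on a finger pad.
Only numpy, scipy, OpenCV 4.12 (cv2) and the standard library are available. Lean on these libraries where they do the work, as an engineer would, in place of code of your own. Each camera call takes 0.05 s, during which the arm holds its last target. There are 200 camera calls.

## Task

The lid of the tub has sprung up and the measuring jug has been left standing on it. Lift the jug off and stand it upright on the round plywood bat, then press the lid down until it snaps fully home all round. Keep pressing on it firmly: finish while still holding the lid down, with the jug let go and everything else left where it was.

Things in the scene. Friction and masses are not known exactly. Their poses are not given: they have to be found in the camera images.
- jug: White plastic measuring jug, empty, about 0.3 kg: round, 86 mm wide at the foot, 104 mm at the rim, 125 mm high, with one handle on its +y side. At the start it stands upright on the tub's lid, up to 10 mm off its middle, its handle pointing within about 70 degrees of the world's +y (the robot's left). Origin: centre of its foot; z up, y towards the handle.
- jug_grip (a point): Point to grip the jug: middle of the handle's level top bar, 74 mm out from the jug's axis, 110 mm above its foot. The bar is 14 mm thick (along the jug's x), 16 mm high, and runs along the jug's y from the wall (52 mm from the axis) to 98 mm; its top is 7 mm below the rim. At its outer end an upright, also 14 mm thick, goes down; the hollow below the bar is 60 mm high. Axes as the jug's.
- tub: Heavy full round white plastic tub, fixed: 138 mm wide at the foot, 152 mm at the rim, 110 mm high, standing on the table, left or right of the middle. Origin: centre of its foot; z up.
- lid: Loose grey plastic lid on the tub, 160 mm across, a flat disc 4 mm thick with a plug below it in the tub's mouth. Origin: centre of the disc's underside; z up. It starts level but standing about 12 mm too high (origin about 122 mm above the tub's foot), on snap noses inside the mouth. Home, its underside lies on the rim: origin 110 mm above the tub's foot.
- lid_top (a point): Middle of the lid's flat top, 4 mm above the lid's origin: where to press. Axes as the lid's. Pressed here, the lid resists with a force that grows to some 8 to 18 N over the first 6 mm or so, then suddenly drops as the lid jumps the rest of its 12 mm down to a hard stop on the tub's rim. One side may snap a little before the other: press on until all is home.
- bat: Round plywood bat lying on the table on the other side from the tub, fixed: 170 mm across, 9 mm thick, nothing on it. Origin: centre of its underside; its top is 9 mm higher.
- mallet: Wooden mallet lying on the table, left (bystander): 250 mm long with a head 60 x 110 x 70 mm at one end. Origin on the table under the handle; x towards the head.
- chisel: Chisel lying on the table near the robot (bystander): 240 mm long, 28 mm thick handle. Origin where handle and blade meet, on the table; x towards the edge.
- block: Small wooden block 50 x 32 x 30 mm, on the near side between tub and bat (bystander). Origin: centre of its underside.
- spool: Wooden spool 44 mm across, 35 mm high, on the far side between tub and bat (bystander). Origin: centre of its underside.
- cup: Empty grey plastic cup 76 mm across, 80 mm high, on the left (bystander). Origin: centre of its foot.
- jar: Brown glass jar 68 mm across, 100 mm high, on the right (bystander). Origin: centre of its foot.
- offcut: Pale board offcut 150 x 90 x 20 mm, far side (bystander). Origin: centre of its underside.
- spatula: Spatula lying on the table, near right (bystander). Origin on the table under it; x along it.
There are look-alikes about, which are no part of the job. What is shaped like the lid but purple is not meant.

How it is judged:
By the outcome, as a careful person would: the job done as asked, in the order asked, and still so for the second after the job is handed in, while the arm keeps its last pose, push and grip.
It also fails if it takes over 59 s, if anything falls off the work surface, if the arm or the gripper's body presses on something with over 40 N, if the wrist force passes 120 N, or if a joint passes its speed limit or range.

## Working session

There is one attempt and no reset: what is moved stays moved. The work goes in short steps, Python scripts to look and compute and a shell command to move; the robot and the scene stay as the last step left them, time stands still between calls to the robot, and variables do not carry over. Pictures are saved under pics/ and viewed, at most 10 in all, crops included, and the job is handed in when it is done.

```bash
mkdir -p pics; python3 - <<'E'
from plant import state, optics, nets
import cv2, numpy as np
s=state(); print(s['time'],s['tool_pos'],s['tool_rot'],s['gripper_width'])
for c in ['top','side']:
    im=optics.grab_frame(c); cv2.imwrite(f'pics/{c}0.png',im[:,:,::-1])
    i=optics.camera_info(c); print(c,i['fx'],np.round(i['R'],3).tolist(),np.round(i['t'],3).tolist())
    for n in ['jug','jug_grip','lid','tub','bat']:
        print(n,[(np.round(b['bbox'],1).tolist(),round(b['confidence'],2)) for b in nets.boxes_of(c,n)])
E
```

```text
0.0 [ 0.22048991 -0.58413935  0.23003984] [-1.04603096e-03  9.83769979e-01  1.79431134e-01 -4.81086198e-05] 1.0008142614530693
top 377.45727284962385 [[-0.01, -1.0, -0.007], [-0.993, 0.011, -0.113], [0.113, 0.006, -0.994]] [0.071, 0.506, 1.204]
jug [([297.5, 181.1, 50.8, 45.9], 0.69), ([378.5, 188.4, 52.3, 49.3], 0.47)]
jug_grip [([295.3, 184.6, 53.0, 45.9], 0.75)]
lid [([163.2, 274.5, 54.7, 54.3], 0.9), ([299.7, 189.4, 52.4, 51.8], 0.76), ([222.6, 297.7, 55.8, 57.6], 0.65), ([218.1, 235.1, 27.1, 21.7], 0.43), ([446.8, 259.5, 53.4, 78.3], 0.43)]
tub []
bat [([377.9, 187.9, 48.9, 45.1], 0.96), ([296.9, 131.8, 46.2, 27.3], 0.3)]
side 434.51833959083433 [[0.998, -0.055, 0.008], [-0.022, -0.523, -0.852], [0.051, 0.85, -0.524]] [-0.493, 0.199, 1.347]
jug [([334.5, 189.2, 36.3, 48.5], 0.56)]
jug_grip [([338.6, 185.9, 38.5, 50.9], 0.68)]
lid [([336.5, 206.6, 45.0, 21.3], 0.95), ([265.5, 167.6, 41.7, 33.7], 0.95), ([250.9, 192.1, 28.6, 37.7], 0.59)]
tub [([339.2, 231.4, 44.0, 34.2], 0.58)]
bat [([348.0, 284.8, 58.2, 41.9], 0.85)]
```

View pics/top0.png

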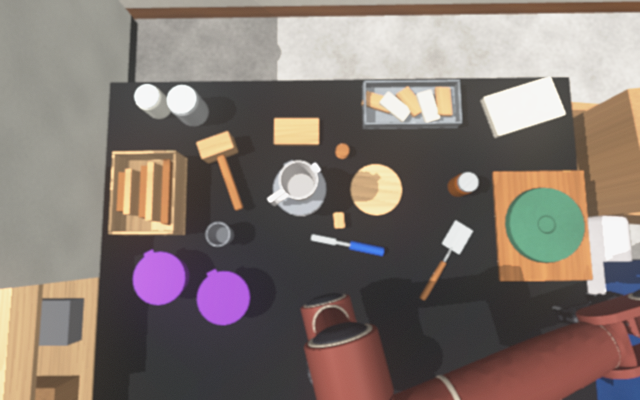

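View pics/side0.png

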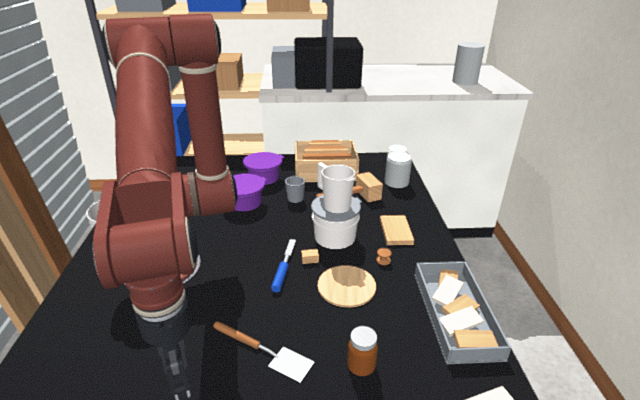

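The top view shows the grey lid with the jug on it at (299,187), the handle towards (275,198) and the spout at (316,168). The bat is at (377,189). The lid-shaped candidates are purple at (160,277) and (223,297), and grey under the jug. The grey one fits because purple is excluded. I'll confirm it in one crop and compute positions.

```bash
cat > h.py <<'E'
import numpy as np, cv2
from plant import state, optics, nets
def ray(i,u,v,z):
    R=np.array(i['R']);t=np.array(i['t']);c=-R.T@t
    d=R.T@np.array([(u-i['cx'])/i['fx'],(v-i['cy'])/i['fy'],1]); return c+d*(z-c[2])/d[2]
def proj(i,X):
    p=np.array(i['R'])@np.array(X)+np.array(i['t']); return np.array([i['fx']*p[0]/p[2]+i['cx'],i['fy']*p[1]/p[2]+i['cy']])
E
python3 - <<'E'
from h import *
i=optics.camera_info('top'); im=optics.grab_frame('top')
print('bat',ray(i,377,189,.009),'jug foot~',ray(i,299,181,.25),'lid',ray(i,299.5,189,.126))
for n,z in [('bat',.009),('lid',.126),('jug',.25)]:
    for o in nets.outline_of('top',n)[:3]:
        m=o['pixels']; c=max(cv2.findContours(m.astype(np.uint8),0,2)[0],key=len); e=cv2.fitEllipse(cv2.convexHull(c)) if len(cv2.convexHull(c))>5 else None
        print(n,round(o['confidence'],2),e, ray(i,*e[0],z) if e else 0)
print('handle tip',ray(i,271,202,.244))
cv2.imwrite('pics/crop.png',cv2.resize(im[140:240,245:405],None,fx=5,fy=5,interpolation=2)[:,:,::-1])
E
```

```text
bat [ 0.56463651 -0.12116196  0.009     ] jug foot~ [0.55042573 0.12346273 0.25      ] lid [0.54857951 0.12999562 0.126     ]
lid 0.75 ((223.2473907470703, 297.24871826171875), (52.43637466430664, 55.03962326049805), 13.592413902282715) [0.22978974 0.35481569 0.126     ]
lid 0.7 ((159.90501403808594, 277.13629150390625), (54.64180374145508, 56.20330047607422), 71.81771850585938) [0.28969391 0.54336543 0.126     ]
lid 0.64 ((301.42840576171875, 190.847900390625), (45.43585968017578, 51.20725631713867), 47.22437286376953) [0.54286212 0.12418184 0.126     ]
jug 0.91 ((293.5052185058594, 184.45057678222656), (39.153656005859375, 59.576255798339844), 53.92108917236328) [0.54115126 0.13831825 0.25      ]
handle tip [0.49485996 0.19965652 0.244     ]
```

View pics/crop.png

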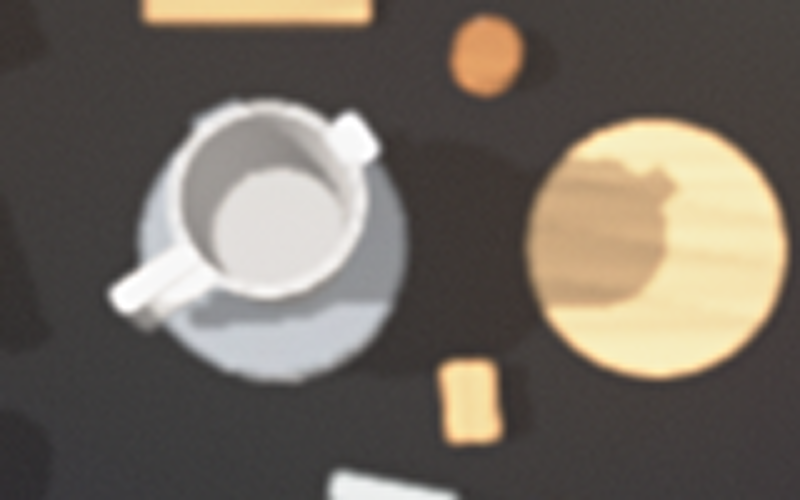

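```bash
cat >> h.py <<'E'
from scipy.spatial.transform import Rotation as Ro
def togo(p,yaw_y=None):
    s=state(); q=s['tool_rot']; A=Ro.from_quat([q[1],q[2],q[3],q[0]])
    d=A.inv().apply(np.array(p)-s['tool_pos'])/.8
    y=np.radians(yaw_y) if yaw_y is not None else np.arctan2(*A.as_matrix()[[1,0],1])
    Y=np.array([np.cos(y),np.sin(y),0]);Z=np.array([0,0,-1.]);B=Ro.from_matrix(np.c_[np.cross(Y,Z),Y,Z])
    r=(A.inv()*B).as_rotvec()/1.5
    print('t',round(s['time'],2),'pos',np.round(s['tool_pos'],4),'d',np.round(d,4),'r',np.round(r,4),'F',np.round(s['contact_force'],1),'w',round(s['gripper_width'],3),'gf',round(s['grasp_force'],1))
E
python3 - <<'E'
from h import *
i=optics.camera_info('top')
c=ray(i,298.4,179.6,.251); tip=ray(i,269,200,.24); lid=ray(i,299.4,188.4,.126); sp=ray(i,316,168,.248)
print(c,tip,sp,lid,'bat',ray(i,376.2,189.8,.009))
u=tip-c;u2=c-sp; print(np.degrees(np.arctan2(u[1],u[0])),np.linalg.norm(u),np.degrees(np.arctan2(u2[1],u2[0])))
print('block',ray(i,339,220,.03),'spool',ray(i,342,151,.035))
a=np.arctan2(u[1],u[0]); g=c+.074*np.array([np.cos(a),np.sin(a),0]); print('grip',g)
togo([g[0],g[1],.40],np.degrees(a)-90)
E
```

```text
[0.5540917  0.12500547 0.251     ] [0.5008941  0.20567104 0.24      ] [0.58607678 0.07730515 0.248     ] [0.5504199  0.13029209 0.126     ] bat [ 0.56196782 -0.11842567  0.009     ]
123.40418521441899 0.0972518372664722 123.84353177270582
block [0.46073171 0.00796646 0.03      ] spool [ 0.68881212 -0.00522637  0.035     ]
grip [0.51335161 0.18678123 0.251     ]
t 0.8 pos [ 0.2206 -0.5848  0.2313] d [ 0.6828 -0.7732 -0.2109] r [-0.      0.     -1.1954] F [0.9 0.1 0. ] w 0.996 gf 0.0
```

```bash
python3 -m inch '[{"dz":-0.06},{"dz":-0.12},{"dz":-0.18},{"dz":-0.21},{"dz":-0.21}]' 0
python3 -m inch '[{"dx":0.035,"dy":-0.04},{"dx":0.07,"dy":-0.08},{"dx":0.105,"dy":-0.12},{"dx":0.14,"dy":-0.16},{"dx":0.17,"dy":-0.193}]'
python3 -m inch '[{"dx":0.035,"dy":-0.04},{"dx":0.07,"dy":-0.08},{"dx":0.105,"dy":-0.12},{"dx":0.14,"dy":-0.16},{"dx":0.17,"dy":-0.193}]'
python3 -m inch '[{"dx":0.035,"dy":-0.04},{"dx":0.07,"dy":-0.08},{"dx":0.105,"dy":-0.12},{"dx":0.14,"dy":-0.16},{"dx":0.17,"dy":-0.193}]'
python3 -m inch '[{"dx":0.035,"dy":-0.04},{"dx":0.07,"dy":-0.08},{"dx":0.105,"dy":-0.12},{"dx":0.14,"dy":-0.16},{"dx":0.17,"dy":-0.193}]'
python3 -m inch '[{"rz":-0.09},{"rz":-0.18},{"rz":-0.27},{"rz":-0.36},{"rz":-0.45}]'
python3 -m inch '[{"rz":-0.09},{"rz":-0.18},{"rz":-0.27},{"rz":-0.36},{"rz":-0.45}]'
python3 -c "
from h import *
togo([.5134,.1868,.31],33.5)"
```

```text
t 0.8 pos [ 0.2206 -0.5848  0.2313] d [ 0.6828 -0.7732 -0.0984] r [-0.      0.     -1.1965] F [0.9 0.1 0. ] w 0.996 gf 0.0validation failed for argument at $[0]...
validation failed for argument at $[0]...
validation failed for argument at $[0]...
validation failed for argument at $[0]...
validation failed for argument at $[0]...
validation failed for argument at $[0]...
validation failed for argument at $[0]...
```

Every row needs all six keys.

```bash
python3 -m inch '[{"dx":0,"dy":0,"dz":-0.06,"rx":0,"ry":0,"rz":0},{"dx":0,"dy":0,"dz":-0.12,"rx":0,"ry":0,"rz":0},{"dx":0,"dy":0,"dz":-0.18,"rx":0,"ry":0,"rz":0},{"dx":0,"dy":0,"dz":-0.21,"rx":0,"ry":0,"rz":0}]' 0
python3 -m inch '[{"dx":0.035,"dy":-0.04,"dz":0,"rx":0,"ry":0,"rz":0},{"dx":0.07,"dy":-0.08,"dz":0,"rx":0,"ry":0,"rz":0},{"dx":0.105,"dy":-0.12,"dz":0,"rx":0,"ry":0,"rz":0},{"dx":0.14,"dy":-0.16,"dz":0,"rx":0,"ry":0,"rz":0},{"dx":0.17,"dy":-0.193,"dz":0,"rx":0,"ry":0,"rz":0}]'
python3 -c "
from h import *
togo([.5134,.1868,.4],33.5)"
```

```text
time: 1.2
tool_pos: [0.2209, -0.5856, 0.4056]
tool_rot: [0.004, 0.984, 0.179, 0.0]
contact_force: [-0.8, 0.4, 1.0]
gripper_width: 0.5
grasp_force: 0.0
time: 1.7
tool_pos: [0.2938, -0.3904, 0.3996]
tool_rot: [0.0, 0.984, 0.179, 0.0]
contact_force: [0.6, -0.2, 0.2]
gripper_width: 0.502
grasp_force: 0.0
t 1.7 pos [ 0.2938 -0.3904  0.3996] d [ 0.5117 -0.578  -0.0007] r [ 5.0000e-04  2.0000e-04 -1.1964e+00] F [ 0.6 -0.2  0.2] w 0.502 gf 0.0
```

```bash
python3 -m inch '[{"dx":0.035,"dy":-0.04,"dz":0,"rx":0,"ry":0,"rz":0},{"dx":0.07,"dy":-0.08,"dz":0,"rx":0,"ry":0,"rz":0},{"dx":0.105,"dy":-0.12,"dz":0,"rx":0,"ry":0,"rz":0},{"dx":0.14,"dy":-0.16,"dz":0,"rx":0,"ry":0,"rz":0},{"dx":0.17,"dy":-0.193,"dz":0,"rx":0,"ry":0,"rz":0}]'
python3 -m inch '[{"dx":0.035,"dy":-0.04,"dz":0,"rx":0,"ry":0,"rz":0},{"dx":0.07,"dy":-0.08,"dz":0,"rx":0,"ry":0,"rz":0},{"dx":0.105,"dy":-0.12,"dz":0,"rx":0,"ry":0,"rz":0},{"dx":0.14,"dy":-0.16,"dz":0,"rx":0,"ry":0,"rz":0},{"dx":0.17,"dy":-0.193,"dz":0,"rx":0,"ry":0,"rz":0}]'
python3 -m inch '[{"dx":0.035,"dy":-0.04,"dz":0,"rx":0,"ry":0,"rz":0},{"dx":0.07,"dy":-0.08,"dz":0,"rx":0,"ry":0,"rz":0},{"dx":0.105,"dy":-0.12,"dz":0,"rx":0,"ry":0,"rz":0},{"dx":0.14,"dy":-0.16,"dz":0,"rx":0,"ry":0,"rz":0},{"dx":0.17,"dy":-0.193,"dz":0,"rx":0,"ry":0,"rz":0}]'
python3 -m inch '[{"dx":0,"dy":0,"dz":0,"rx":0,"ry":0,"rz":-0.09},{"dx":0,"dy":0,"dz":0,"rx":0,"ry":0,"rz":-0.18},{"dx":0,"dy":0,"dz":0,"rx":0,"ry":0,"rz":-0.27},{"dx":0,"dy":0,"dz":0,"rx":0,"ry":0,"rz":-0.36},{"dx":0,"dy":0,"dz":0,"rx":0,"ry":0,"rz":-0.45}]'
python3 -m inch '[{"dx":0,"dy":0,"dz":0,"rx":0,"ry":0,"rz":-0.09},{"dx":0,"dy":0,"dz":0,"rx":0,"ry":0,"rz":-0.18},{"dx":0,"dy":0,"dz":0,"rx":0,"ry":0,"rz":-0.27},{"dx":0,"dy":0,"dz":0,"rx":0,"ry":0,"rz":-0.36},{"dx":0,"dy":0,"dz":0,"rx":0,"ry":0,"rz":-0.45}]'
python3 -m inch '[{"dx":0,"dy":0,"dz":0,"rx":0,"ry":0,"rz":-0.09},{"dx":0,"dy":0,"dz":0,"rx":0,"ry":0,"rz":-0.18},{"dx":0,"dy":0,"dz":0,"rx":0,"ry":0,"rz":-0.27},{"dx":0,"dy":0,"dz":0,"rx":0,"ry":0,"rz":-0.3}]'
python3 -c "
from h import *
togo([.5134,.1868,.32],33.5)
i=optics.camera_info('wrist'); cv2.imwrite('pics/w1.png',optics.grab_frame('wrist')[:,:,::-1])
g=np.array([.5134,.1868]);u=np.array([-.5505,.8348])
for r,z in [(-.022,.244),(0,.244),(.024,.244)]: print(proj(i,[*(g+u*r),z]))
print(proj(i,[.5541,.1250,.251]),i['R'],i['t'])
"
```

```text
time: 2.2
tool_pos: [0.3664, -0.1979, 0.3997]
tool_rot: [0.0, 0.984, 0.18, 0.001]
contact_force: [0.2, -0.2, 0.1]
gripper_width: 0.497
grasp_force: 0.0
time: 2.7
tool_pos: [0.4391, -0.0052, 0.3996]
tool_rot: [0.0, 0.984, 0.18, 0.001]
contact_force: [0.6, -0.8, 0.7]
gripper_width: 0.501
grasp_force: 0.0
time: 3.2
tool_pos: [0.5118, 0.1874, 0.3994]
tool_rot: [-0.0, 0.984, 0.18, 0.0]
contact_force: [0.6, -0.5, -0.4]
gripper_width: 0.502
grasp_force: 0.0
time: 3.7
tool_pos: [0.5115, 0.1852, 0.3993]
tool_rot: [-0.0, 0.867, 0.498, 0.0]
contact_force: [-0.3, 0.4, -0.4]
gripper_width: 0.497
grasp_force: 0.0
time: 4.2
tool_pos: [0.5116, 0.1851, 0.3994]
tool_rot: [0.0, 0.654, 0.757, 0.0]
contact_force: [0.7, -0.3, -0.2]
gripper_width: 0.501
grasp_force: 0.0
time: 4.6
tool_pos: [0.5116, 0.1851, 0.3994]
tool_rot: [0.0, 0.47, 0.883, 0.0]
contact_force: [-0.8, 0.2, 0.5]
gripper_width: 0.501
grasp_force: 0.0
t 4.6 pos [0.5116 0.1851 0.3994] d [0.0004 0.0031 0.0993] r [0.0001 0.     0.0058] F [-0.8  0.2  0.5] w 0.501 gf 0.0
[319.95154748 203.41629893]
[320.27264682 180.20854529]
[320.63861729 153.75768973]
[319.24202051 257.96314606] [[ 8.28856224e-01  5.59461604e-01  2.71835024e-04]
 [ 5.35282604e-01 -7.93175549e-01  2.90422249e-01]
 [ 1.62695710e-01 -2.40572780e-01 -9.56898554e-01]] [-0.52725332 -0.21498514  0.50027835]
```

View pics/w1.png

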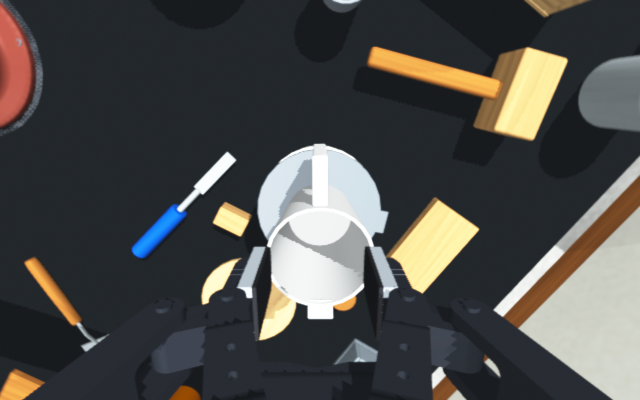

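The wrist view shows the handle bar centred on column 320 (rows 156–207) and the rim centre near row 257. Both match the prediction to about 2 mm, so I'll descend and grip.

```bash
python3 -m inch '[{"dx":0,"dy":0.003,"dz":0.06,"rx":0,"ry":0,"rz":0.006},{"dx":0,"dy":0.003,"dz":0.12,"rx":0,"ry":0,"rz":0.006},{"dx":0,"dy":0.003,"dz":0.16,"rx":0,"ry":0,"rz":0.006},{"dx":0,"dy":0.003,"dz":0.2,"rx":0,"ry":0,"rz":0.006},{"dx":0,"dy":0.003,"dz":0.228,"rx":0,"ry":0,"rz":0.006}]'
python3 -m inch '[{"dx":0,"dy":0,"dz":0,"rx":0,"ry":0,"rz":0},{"dx":0,"dy":0,"dz":0,"rx":0,"ry":0,"rz":0},{"dx":0,"dy":0,"dz":0,"rx":0,"ry":0,"rz":0},{"dx":0,"dy":0,"dz":0,"rx":0,"ry":0,"rz":0},{"dx":0,"dy":0,"dz":0,"rx":0,"ry":0,"rz":0}]' -1
python3 -m inch '[{"dx":0,"dy":0,"dz":0,"rx":0,"ry":0,"rz":0},{"dx":0,"dy":0,"dz":0,"rx":0,"ry":0,"rz":0},{"dx":0,"dy":0,"dz":0,"rx":0,"ry":0,"rz":0}]'
```

```text
time: 5.15
tool_pos: [0.5124, 0.1862, 0.214]
tool_rot: [-0.001, 0.475, 0.88, -0.001]
contact_force: [0.2, 0.3, 0.0]
gripper_width: 0.499
grasp_force: 0.0
time: 5.65
tool_pos: [0.514, 0.1867, 0.218]
tool_rot: [0.0, 0.475, 0.88, 0.001]
contact_force: [0.8, -0.1, -0.5]
gripper_width: 0.15
grasp_force: 61.6
time: 5.95
tool_pos: [0.5139, 0.1867, 0.2177]
tool_rot: [0.0, 0.475, 0.88, 0.001]
contact_force: [-0.3, 1.0, 1.2]
gripper_width: 0.15
grasp_force: 61.8
```

```bash
python3 -m inch '[{"dx":0,"dy":0,"dz":-0.01,"rx":0,"ry":0,"rz":0},{"dx":0,"dy":0,"dz":-0.025,"rx":0,"ry":0,"rz":0},{"dx":0,"dy":0,"dz":-0.05,"rx":0,"ry":0,"rz":0},{"dx":0,"dy":0,"dz":-0.075,"rx":0,"ry":0,"rz":0},{"dx":0,"dy":0,"dz":-0.1,"rx":0,"ry":0,"rz":0}]'
python3 -m inch '[{"dx":0,"dy":0,"dz":0,"rx":0,"ry":0,"rz":0},{"dx":0,"dy":0,"dz":0,"rx":0,"ry":0,"rz":0}]'
python3 -c "
from h import *
togo([.522,-.0567,.300])
i=optics.camera_info('top')
im=optics.grab_frame('side'); w=optics.grab_frame('wrist')
cv2.imwrite('pics/s2.png',np.hstack([cv2.resize(im[130:260,240:440],(600,390)),w[:,220:420][5:395]])[:,:,::-1])
"
```

```text
time: 6.45
tool_pos: [0.5136, 0.1863, 0.2984]
tool_rot: [0.0, 0.475, 0.88, 0.0]
contact_force: [0.9, -0.2, -3.1]
gripper_width: 0.154
grasp_force: 61.3
time: 6.65
tool_pos: [0.5137, 0.1864, 0.2973]
tool_rot: [0.0, 0.475, 0.88, 0.0]
contact_force: [-0.1, -0.2, -2.7]
gripper_width: 0.149
grasp_force: 61.4
t 6.65 pos [0.5137 0.1864 0.2973] d [-0.2598 -0.1581 -0.0034] r [ 0.0006  0.0002 -0.    ] F [-0.1 -0.2 -2.7] w 0.149 gf 61.4
```

View pics/s2.png

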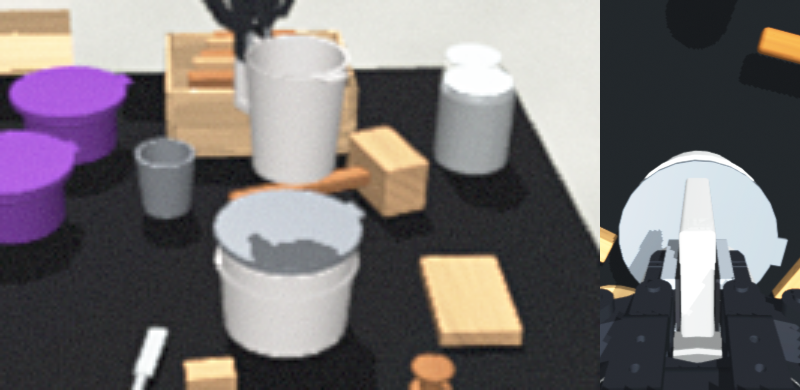

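The jug hangs upright at (297,110) in the side crop, and the bare lid is at (288,232). Next I carry the jug to the bat.

```bash
python3 -m inch '[{"dx":-0.02,"dy":-0.012,"dz":0,"rx":0,"ry":0,"rz":0},{"dx":-0.05,"dy":-0.03,"dz":0,"rx":0,"ry":0,"rz":0},{"dx":-0.08,"dy":-0.049,"dz":0,"rx":0,"ry":0,"rz":0},{"dx":-0.11,"dy":-0.067,"dz":0,"rx":0,"ry":0,"rz":0},{"dx":-0.14,"dy":-0.085,"dz":0,"rx":0,"ry":0,"rz":0}]'
python3 -m inch '[{"dx":-0.03,"dy":-0.018,"dz":0,"rx":0,"ry":0,"rz":0},{"dx":-0.06,"dy":-0.037,"dz":0,"rx":0,"ry":0,"rz":0},{"dx":-0.09,"dy":-0.055,"dz":0,"rx":0,"ry":0,"rz":0},{"dx":-0.11,"dy":-0.067,"dz":0,"rx":0,"ry":0,"rz":0},{"dx":-0.12,"dy":-0.073,"dz":0,"rx":0,"ry":0,"rz":0}]'
python3 -m inch '[{"dx":0,"dy":0,"dz":0.03,"rx":0,"ry":0,"rz":0},{"dx":0,"dy":0,"dz":0.07,"rx":0,"ry":0,"rz":0},{"dx":0,"dy":0,"dz":0.11,"rx":0,"ry":0,"rz":0},{"dx":0,"dy":0,"dz":0.14,"rx":0,"ry":0,"rz":0},{"dx":0,"dy":0,"dz":0.16,"rx":0,"ry":0,"rz":0}]'
python3 -m inch '[{"dx":0,"dy":0,"dz":0.02,"rx":0,"ry":0,"rz":0},{"dx":0,"dy":0,"dz":0.04,"rx":0,"ry":0,"rz":0},{"dx":0,"dy":0,"dz":0.05,"rx":0,"ry":0,"rz":0},{"dx":0,"dy":0,"dz":0.055,"rx":0,"ry":0,"rz":0},{"dx":0,"dy":0,"dz":0.055,"rx":0,"ry":0,"rz":0}]'
python3 -c "
from h import *
togo([.522,-.0567,.101])
im=optics.grab_frame('side'); w=optics.grab_frame('top')
cv2.imwrite('pics/s3.png',np.hstack([cv2.resize(im[180:310,280:410],(400,400)),cv2.resize(w[130:230,320:420],(400,400))])[:,:,::-1])
"
```

```text
time: 7.25
tool_pos: [0.5174, 0.0545, 0.295]
tool_rot: [-0.001, 0.475, 0.88, -0.001]
contact_force: [1.2, 0.5, -2.6]
gripper_width: 0.15
grasp_force: 61.3
time: 7.75
tool_pos: [0.5214, -0.0581, 0.2951]
tool_rot: [-0.001, 0.476, 0.88, -0.0]
contact_force: [0.2, -0.2, -2.6]
gripper_width: 0.154
grasp_force: 61.3
time: 8.25
tool_pos: [0.5203, -0.0559, 0.1654]
tool_rot: [-0.002, 0.475, 0.88, -0.0]
contact_force: [0.5, 0.6, -2.8]
gripper_width: 0.151
grasp_force: 61.3
time: 8.75
tool_pos: [0.5222, -0.0568, 0.1248]
tool_rot: [-0.0, 0.475, 0.88, -0.0]
contact_force: [0.7, 1.1, -2.8]
gripper_width: 0.151
grasp_force: 61.3
t 8.75 pos [ 0.5222 -0.0568  0.1248] d [ 0.0002 -0.0001  0.0298] r [-0.0001 -0.0001 -0.    ] F [ 0.7  1.1 -2.8] w 0.151 gf 61.3
```

View pics/s3.png

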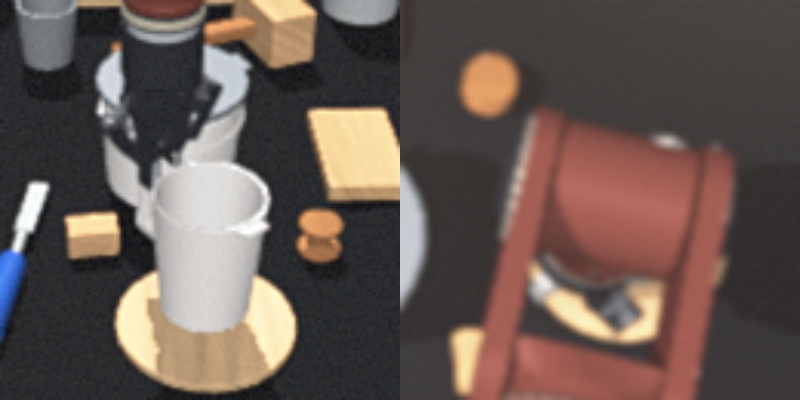

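The side view shows the jug upright over the bat, about 24 mm above it and near its centre. I'll lower gently.

```bash
python3 -m inch '[{"dx":0,"dy":0,"dz":0.01,"rx":0,"ry":0,"rz":0},{"dx":0,"dy":0,"dz":0.02,"rx":0,"ry":0,"rz":0},{"dx":0,"dy":0,"dz":0.025,"rx":0,"ry":0,"rz":0},{"dx":0,"dy":0,"dz":0.028,"rx":0,"ry":0,"rz":0},{"dx":0,"dy":0,"dz":0.028,"rx":0,"ry":0,"rz":0}]'
python3 -m inch '[{"dx":0,"dy":0,"dz":0.001,"rx":0,"ry":0,"rz":0},{"dx":0,"dy":0,"dz":0.002,"rx":0,"ry":0,"rz":0}]'
```

```text
time: 9.35
tool_pos: [0.5217, -0.0567, 0.1018]
tool_rot: [-0.001, 0.475, 0.88, -0.0]
contact_force: [-0.7, -0.0, -2.9]
gripper_width: 0.149
grasp_force: 61.3
time: 9.55
tool_pos: [0.5224, -0.0569, 0.1012]
tool_rot: [0.0, 0.475, 0.88, 0.0]
contact_force: [0.1, 0.4, -3.3]
gripper_width: 0.151
grasp_force: 61.3
```

```bash
python3 -m inch '[{"dx":0,"dy":0,"dz":0.001,"rx":0,"ry":0,"rz":0},{"dx":0,"dy":0,"dz":0.001,"rx":0,"ry":0,"rz":0}]'
python3 -m inch '[{"dx":0,"dy":0,"dz":0.001,"rx":0,"ry":0,"rz":0},{"dx":0,"dy":0,"dz":0.001,"rx":0,"ry":0,"rz":0}]'
```

```text
time: 9.75
tool_pos: [0.5223, -0.0568, 0.1005]
tool_rot: [0.0, 0.475, 0.88, 0.0]
contact_force: [-0.4, 0.5, -1.9]
gripper_width: 0.15
grasp_force: 61.5
time: 9.95
tool_pos: [0.5224, -0.0568, 0.1003]
tool_rot: [0.0, 0.475, 0.88, 0.0]
contact_force: [-4.2, 2.1, 3.3]
gripper_width: 0.15
grasp_force: 62.3
```

Contact made. Now I release and rise straight up.

```bash
python3 -m inch '[{"dx":0,"dy":0,"dz":0,"rx":0,"ry":0,"rz":0},{"dx":0,"dy":0,"dz":0,"rx":0,"ry":0,"rz":0},{"dx":0,"dy":0,"dz":0,"rx":0,"ry":0,"rz":0},{"dx":0,"dy":0,"dz":0,"rx":0,"ry":0,"rz":0}]' 0
python3 -m inch '[{"dx":0,"dy":0,"dz":-0.03,"rx":0,"ry":0,"rz":0},{"dx":0,"dy":0,"dz":-0.08,"rx":0,"ry":0,"rz":0},{"dx":0,"dy":0,"dz":-0.13,"rx":0,"ry":0,"rz":0},{"dx":0,"dy":0,"dz":-0.18,"rx":0,"ry":0,"rz":0},{"dx":0,"dy":0,"dz":-0.23,"rx":0,"ry":0,"rz":0}]'
python3 -m inch '[{"dx":0,"dy":0,"dz":-0.02,"rx":0,"ry":0,"rz":0}]' -1
python3 -c "
from h import *
togo([.5504,.1303,.3])
im=optics.grab_frame('side'); w=optics.grab_frame('wrist'); i=optics.camera_info('wrist')
cv2.imwrite('pics/s4.png',np.hstack([cv2.resize(im[180:310,280:410],(400,400)),cv2.resize(w,(400,250))[[*range(250)]+[0]*150]])[:,:,::-1])
"
```

```text
time: 10.35
tool_pos: [0.5222, -0.0569, 0.0992]
tool_rot: [0.0, 0.475, 0.88, -0.0]
contact_force: [-0.3, -0.4, -0.5]
gripper_width: 0.502
grasp_force: 0.0
time: 10.85
tool_pos: [0.5219, -0.0568, 0.2849]
tool_rot: [0.0, 0.475, 0.88, 0.0]
contact_force: [0.2, -0.9, 0.0]
gripper_width: 0.502
grasp_force: 0.0
time: 10.95
tool_pos: [0.5237, -0.0572, 0.3045]
tool_rot: [0.004, 0.475, 0.88, 0.001]
contact_force: [0.6, 0.6, 0.6]
gripper_width: 0.341
grasp_force: 0.0
t 10.95 pos [ 0.5237 -0.0572  0.3045] d [0.1776 0.1566 0.0055] r [ 0.0035  0.0039 -0.    ] F [0.6 0.6 0.6] w 0.341 gf 0.0
```

View pics/s4.png

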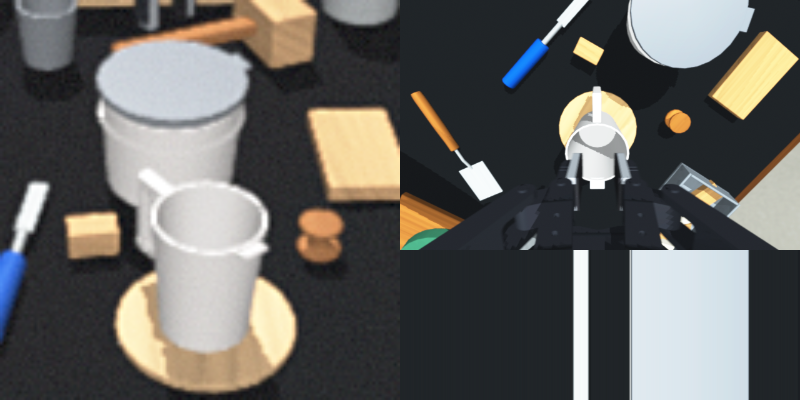

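The jug stands upright on the bat and is let go, at (205,270) in the crop. The lid is bare. I'll move over the lid centre and cross-check it from the side view.

```bash
python3 -m inch '[{"dx":0.045,"dy":0.039,"dz":0,"rx":0,"ry":0,"rz":0},{"dx":0.085,"dy":0.075,"dz":0,"rx":0,"ry":0,"rz":0},{"dx":0.125,"dy":0.11,"dz":0,"rx":0,"ry":0,"rz":0},{"dx":0.16,"dy":0.141,"dz":0,"rx":0,"ry":0,"rz":0},{"dx":0.178,"dy":0.157,"dz":0.005,"rx":0,"ry":0,"rz":0}]' -1
python3 -m inch '[{"dx":0,"dy":0,"dz":0.04,"rx":0,"ry":0,"rz":0},{"dx":0,"dy":0,"dz":0.08,"rx":0,"ry":0,"rz":0},{"dx":0,"dy":0,"dz":0.12,"rx":0,"ry":0,"rz":0},{"dx":0,"dy":0,"dz":0.14,"rx":0,"ry":0,"rz":0},{"dx":0,"dy":0,"dz":0.14,"rx":0,"ry":0,"rz":0}]'
python3 -c "
from h import *
print(ray(optics.camera_info('side'),335.9,207,.126))
optics.grab_frame('wrist'); i=optics.camera_info('wrist')
for o in nets.outline_of('wrist','lid')[:2]:
    c=max(cv2.findContours(o['pixels'].astype(np.uint8),0,2)[0],key=len); e=cv2.fitEllipse(c); print(o['confidence'],o['bbox'],e,ray(i,*e[0],.126))
togo([.5504,.1303,.13])"
```

```text
time: 11.55
tool_pos: [0.548, 0.1338, 0.292]
tool_rot: [-0.002, 0.474, 0.881, -0.001]
contact_force: [0.5, -0.6, 0.2]
gripper_width: -0.002
grasp_force: 0.0
time: 12.05
tool_pos: [0.5459, 0.1309, 0.1778]
tool_rot: [-0.004, 0.475, 0.88, -0.003]
contact_force: [-0.0, -0.2, -0.5]
gripper_width: 0.002
grasp_force: 0.0
[0.5509639  0.12147488 0.126     ]
0.87 [333.6, 198.6, 273.1, 214.0] ((328.6526794433594, 200.54217529296875), (205.2464141845703, 281.27935791015625), 93.54438018798828) [0.54631473 0.1445919  0.126     ]
t 12.15 pos [0.5489 0.1311 0.1831] d [-0.0019  0.0011  0.0664] r [-0.0004 -0.0002 -0.    ] F [ 0.4 -0.2  0.5] w -0.0 gf 0.0
```

```bash
python3 -m inch '[{"dx":0,"dy":0.002,"dz":0.02,"rx":0,"ry":0,"rz":0},{"dx":0,"dy":0.002,"dz":0.04,"rx":0,"ry":0,"rz":0},{"dx":0,"dy":0.002,"dz":0.055,"rx":0,"ry":0,"rz":0},{"dx":0,"dy":0.002,"dz":0.064,"rx":0,"ry":0,"rz":0},{"dx":0,"dy":0.002,"dz":0.066,"rx":0,"ry":0,"rz":0}]'
python3 -m inch '[{"dx":0,"dy":0,"dz":0.0015,"rx":0,"ry":0,"rz":0},{"dx":0,"dy":0,"dz":0.003,"rx":0,"ry":0,"rz":0},{"dx":0,"dy":0,"dz":0.0045,"rx":0,"ry":0,"rz":0},{"dx":0,"dy":0,"dz":0.006,"rx":0,"ry":0,"rz":0}]'
python3 -m inch '[{"dx":0,"dy":0,"dz":0.0015,"rx":0,"ry":0,"rz":0},{"dx":0,"dy":0,"dz":0.003,"rx":0,"ry":0,"rz":0},{"dx":0,"dy":0,"dz":0.003,"rx":0,"ry":0,"rz":0}]'
```

```text
time: 12.65
tool_pos: [0.5493, 0.132, 0.1287]
tool_rot: [-0.001, 0.475, 0.88, -0.001]
contact_force: [-0.0, -0.3, 0.8]
gripper_width: 0.003
grasp_force: 0.0
time: 13.05
tool_pos: [0.5507, 0.1321, 0.1264]
tool_rot: [0.0, 0.475, 0.88, 0.0]
contact_force: [-1.2, -1.1, 6.0]
gripper_width: -0.005
grasp_force: 2.6
time: 13.35
tool_pos: [0.551, 0.1322, 0.1257]
tool_rot: [0.001, 0.475, 0.88, 0.0]
contact_force: [-4.8, -0.4, 8.5]
gripper_width: 0.002
grasp_force: 4.3
```

```bash
python3 -m inch '[{"dx":0,"dy":0,"dz":0.0015,"rx":0,"ry":0,"rz":0},{"dx":0,"dy":0,"dz":0.003,"rx":0,"ry":0,"rz":0},{"dx":0,"dy":0,"dz":0.0045,"rx":0,"ry":0,"rz":0},{"dx":0,"dy":0,"dz":0.0045,"rx":0,"ry":0,"rz":0}]'
python3 -m inch '[{"dx":0,"dy":0,"dz":0.0015,"rx":0,"ry":0,"rz":0},{"dx":0,"dy":0,"dz":0.003,"rx":0,"ry":0,"rz":0},{"dx":0,"dy":0,"dz":0.003,"rx":0,"ry":0,"rz":0}]'
```

```text
time: 13.75
tool_pos: [0.5517, 0.1323, 0.1244]
tool_rot: [0.001, 0.475, 0.88, 0.001]
contact_force: [-7.4, -0.5, 16.8]
gripper_width: -0.001
grasp_force: 8.6
time: 14.05
tool_pos: [0.5519, 0.1325, 0.1209]
tool_rot: [0.002, 0.475, 0.88, 0.001]
contact_force: [-0.9, 0.4, 4.2]
gripper_width: 0.001
grasp_force: 1.9
```

```bash
python3 -m inch '[{"dx":0,"dy":0,"dz":0.0015,"rx":0,"ry":0,"rz":0},{"dx":0,"dy":0,"dz":0.003,"rx":0,"ry":0,"rz":0},{"dx":0,"dy":0,"dz":0.0045,"rx":0,"ry":0,"rz":0},{"dx":0,"dy":0,"dz":0.0045,"rx":0,"ry":0,"rz":0}]'
python3 -m inch '[{"dx":0,"dy":0,"dz":0.0015,"rx":0,"ry":0,"rz":0},{"dx":0,"dy":0,"dz":0.003,"rx":0,"ry":0,"rz":0},{"dx":0,"dy":0,"dz":0.0045,"rx":0,"ry":0,"rz":0},{"dx":0,"dy":0,"dz":0.0045,"rx":0,"ry":0,"rz":0}]'
```

```text
time: 14.45
tool_pos: [0.5503, 0.1321, 0.1143]
tool_rot: [-0.0, 0.475, 0.88, -0.0]
contact_force: [-1.6, -0.9, 5.5]
gripper_width: 0.001
grasp_force: 3.0
time: 14.85
tool_pos: [0.5504, 0.1321, 0.1141]
tool_rot: [-0.0, 0.475, 0.88, -0.0]
contact_force: [-11.6, -1.1, 21.8]
gripper_width: 0.001
grasp_force: 11.1
```

The lid is at .114, its home height, against a hard stop. I'll press a bit firmer and check with the cameras.

```bash
python3 -m inch '[{"dx":0,"dy":0,"dz":0.001,"rx":0,"ry":0,"rz":0},{"dx":0,"dy":0,"dz":0.002,"rx":0,"ry":0,"rz":0},{"dx":0,"dy":0,"dz":0.002,"rx":0,"ry":0,"rz":0},{"dx":0,"dy":0,"dz":0.002,"rx":0,"ry":0,"rz":0},{"dx":0,"dy":0,"dz":0.002,"rx":0,"ry":0,"rz":0}]'
python3 -c "
from h import *
im=optics.grab_frame('side'); w=optics.grab_frame('wrist')
cv2.imwrite('pics/s5.png',np.hstack([cv2.resize(im[170:310,270:410],(400,400)),cv2.resize(w,(400,250))[[*range(250)]+[0]*150]])[:,:,::-1])
print(state()['contact_force'],state()['tool_pos'])"
```

```text
time: 15.35
tool_pos: [0.5504, 0.1321, 0.1141]
tool_rot: [-0.0, 0.475, 0.88, -0.001]
contact_force: [-15.6, -2.5, 29.0]
gripper_width: -0.003
grasp_force: 14.6
[-15.12009698  -1.91679987  29.03212298] [0.55046046 0.13212746 0.11411527]
```

View pics/s5.png

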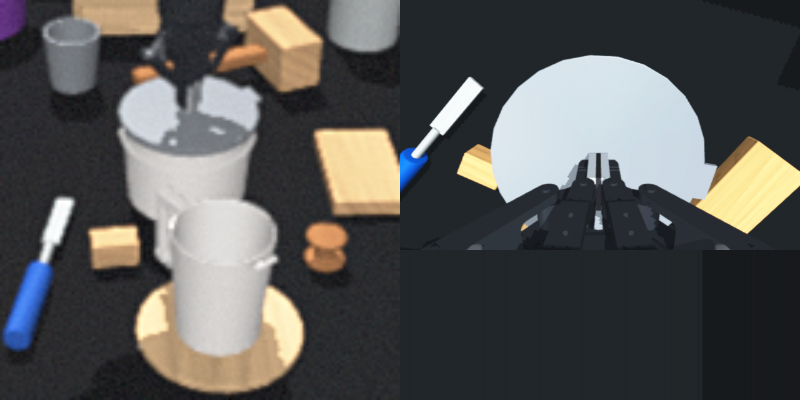

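The side view shows the lid seated on the rim at (188,115), with the fingers pressing at 29 N. The jug stands on the bat at (222,275) and the bystanders are unmoved, so I'm handing in.

```bash
python3 -c "
from plant import ticket; print(ticket.job_done())"
```

```text
the job is handed in; nothing more can be done
None
```

The jug stands upright and released on the bat, the lid is home on the tub's rim with the gripper still pressing it at about 29 N, the other things look unmoved, and the job was handed in after about 15.5 s.

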